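Roll the belt-grinder rollers into their spring-pawl cradles

TASK

Put the two black grinder rollers away: the long one in the wide cradle and the short one in the narrow cradle, each rolled in over the sprung pawl until it lies against the back board and the pawl has snapped up behind it. A drop ruins their bearings, so keep them down on the bench all the way (roll or slide them, never lift them), and leave everything else on the bench where it is.

Things in the scene. Friction and masses are not known exactly. Their poses are not given: they have to be found in the camera images.
- long_roller: the long roller: a smooth, slippery hard black plastic cylinder 50 mm in diameter and 120 mm long with aluminium ends, about 0.36 kg, lying on its side. Origin at its centre, 25 mm above what it lies on; its own y axis runs along the roller's axis (x and z turn as it rolls). It rolls away across its axis when let go on a slope or with any speed.
- short_roller: the short black roller: the same, 50 mm in diameter but 80 mm long, about 0.26 kg. Origin at its centre, its own y axis along the axis of the roller. The front edge of the bench, over which a roller can fall, is at x = 0.34 m in the robot frame.
- wide_cradle: the wide wooden cradle, screwed to the bench, for the long roller. Origin on the bench under the seat's centre; x points into the cradle (mouth to back board), y across, z up. Between the cheeks it is 128 mm wide (y = +-64 mm). A seated roller lies along y on the level deck, 12 mm high, its centre at x = -3 to +2 mm and 37 mm above the bench.
- wide_cradle_foot (a point): middle of the foot of the wide cradle's ramp, at the mouth: the cradle's x = -105 mm, bench level. The ramp rises from here to the deck at x = -55 mm. The cheeks, 8 mm thick and 34 mm high, flare out from x = -57 mm and are 160 mm apart here. Axes as the cradle's.
- wide_cradle_back (a point): middle of the top edge of the wide cradle's back board, on the face that the roller comes to lie against: the cradle's x = +27 mm, 58 mm high. The board is 12 mm thick. Axes as the cradle's.
- narrow_cradle: the narrow wooden cradle, screwed to the bench, for the short roller: the same as the wide one in every way, but 88 mm wide between the cheeks (y = +-44 mm).
- narrow_cradle_foot (a point): middle of the foot of the narrow cradle's ramp, at the mouth: the cradle's x = -105 mm, bench level. The ramp rises from here to the deck at x = -55 mm. The cheeks, 8 mm thick and 34 mm high, flare out from x = -57 mm and are 120 mm apart here. Axes as the cradle's.
- narrow_cradle_back (a point): middle of the top edge of the narrow cradle's back board, on the face that the roller comes to lie against: the cradle's x = +27 mm, 58 mm high. The board is 12 mm thick. Axes as the cradle's.
- wide_pawl (a joint): pawl of the wide cradle, a sprung steel flap 36 mm wide mid-deck: 0 = up, free edge 23 mm high at the cradle's x = -23 mm; over 0.6 = pressed flat (max 0.78). Hinged at x = -40 mm, 9 mm high, it folds towards the back board. A roller pushed in from the mouth with 3 to 12 N folds it; then it springs up and blocks the way back out.
- narrow_pawl (a joint): angle of the narrow cradle's pawl, the same.
- v_block: bystander: ground steel V-block, 52 x 60 x 42 mm high; origin at the centre of its underside
- ring_gauge: bystander: knurled steel ring, 42 mm in diameter, 14 mm high, lying flat; origin at the centre of its underside
- sanding_block: bystander: cork sanding block, 64 (its x) x 111 (its y) x 35 mm high; origin at the centre of its underside
- screw_jar: bystander: glass jar of screws, 63 mm in diameter, 79 mm high, standing; origin at the centre of its underside
- hex_key: bystander: hexagon key, 114 (its x) x 34 x 8 mm high, lying flat; origin at the centre of its underside

How it is judged:
By the outcome, as a careful person would: the job done as asked, in the order asked, and still so for the second after the job is handed in, with the robot touching nothing.
It also fails if it takes over 72 s, if anything falls off the work surface, if the arm or the gripper's body presses on something with over 40 N, if the wrist force passes 120 N, or if a joint passes its speed limit or range.

ROBOT

A 6-joint arm with a two-finger parallel gripper is mounted at the origin on a cart in front of the work surface, level with it; the furniture and walls round the work are solid. World frame = base frame: x ahead of the robot, y to its left, z up, the work surface at z = 0. Lengths are in m, angles in rad, forces in N, time in s.
With the tool pointing down it reaches from about 0.3 to 0.875 m from the base axis. Payload 6.4 kg.
Tool frame: the origin (TCP) lies on the centre line of the jaws, within the pads' length; the fingertips stand 8 mm ahead of it and the grasp point (between the pads) lies 11 mm behind it; z points along the fingers, y is the line along which they close (so a half turn about z gives the same grasp; the last joint's range is limited). The gripper opens to 88 mm and grips with 3 to 60 N. Pads are 18 mm wide; open, the fingers measure 123 mm over their backs; the gripper's body (75 mm by 187 mm) begins 45 mm behind the grasp point.
Start: joints at [-1.407, 0.181, 1.607, -0, 1.354, -0.206], TCP at [0.208, -0.536, 0.221] pointing down, gripper open.
Joint ranges: [-2.99, 2.99], [-0.89, 2.07], [0.3, 2.58], [-1.14, 4.28], [0, 2.63], [-3.12, 3.12]. Speed limits (rad/s): [2.57, 2.57, 3.01, 3.14, 3.14, 3.14].

INTERFACE

Orientations are given as a unit quaternion [w, x, y, z].
In Python, from cell import sense, capture, calibration, hand_in gives the robot as it stands.
- The arm moves only by the shell command python3 -m jog 'ROWS' [OPENING] [FORCE]. ROWS is JSON, a list of rows, each a list of 2 entries, a list of its own where there are three numbers: the shift along the tool's x, y, z in m, then the turn about the tool's z in rad. A call has 1 to 20 rows; each row shifts and turns the commanded pose from where the row before left it, along the tool's axes as they then stand; what a row does not reach is not made up. A row lasts 1/8 s, in which the tool goes at most 62.5 mm and 10.7 degrees, less where a joint would pass 70% of its speed; a pose out of reach is approached as far as the arm can. A call is refused whole if a number of a shift passes 0.0625 or a number of a turn 0.188, either way. A call with a gripper value outside its range is refused whole. OPENING is the opening, from -1 (shut) to 1 (fully open), so that 0 is half open, set as the call begins (- or left out, the last holds). The fingers move at their own pace and stop on an object; FORCE is the grip in N (left out, the last holds). Time passes only in rows, so rows that do not move let the fingers close. It gives the time, the measured TCP pose, the force, the opening and the grip force at its end, in the units of the state.
- sense(): the state, without advancing time (a new reading comes with each control period).
- capture(name): name is "scene" or "top" or "wrist"; returns the picture (384x512x3 uint8, red, green, blue); there is no depth.
- calibration(name): a dict with "K" (3x3 intrinsics, pixels), "k1" (the pictures are not rectified: a ray, as slopes to the right and down, at radius r is drawn at 1 + k1 r^2 times it, then the intrinsics apply), "position" and "rotation" of the camera in the world. Camera axes: x right, y down, z forward; pixel columns grow to the right and rows downward; lengths in m; the calibration is good to about 2 mm. A picture is of the moment at which its call begins: read the wrist's pose just before it. calibration takes no time and is no camera call; for the wrist camera it gives the pose at the moment of the call.
- hand_in(): hands the job in; it is judged then, once.
The state is a dict: "time_s": time; "q": joint angles; "joint_vel": joint speeds; "tau": joint torques, N m; "tool_pos": TCP position; "tool_rot": TCP orientation; "ft_force": force on the tool from outside, world axes, zero at the start; "ft_torque": the same for the moment, N m; "gripper_width": finger opening in m; "grip_force": force on a finger pad.
Only numpy, scipy, OpenCV 4.12 (cv2) and the standard library are available. Lean on these libraries where they do the work, as an engineer would, in place of code of your own. Each camera call takes 0.05 s, during which the arm holds its last target. There are 200 camera calls.

## Working session

There is one attempt and no reset: what is moved stays moved. The work goes in short steps, Python scripts to look and compute and a shell command to move; the robot and the scene stay as the last step left them, time stands still between calls to the robot, and variables do not carry over. Pictures are saved under pics/ and viewed, at most 10 in all, crops included, and the job is handed in when it is done.

```bash
mkdir -p pics; cat > h.py <<'E'
import numpy as np,cv2
from cell import sense,capture,calibration
def save(n,f):
    c=calibration(n);im=capture(n);cv2.imwrite(f'pics/{f}.png',im[:,:,::-1]);return im,c
def ray(c,u,v):
    K=np.array(c['K']);x=(u-K[0,2])/K[0,0];y=(v-K[1,2])/K[1,1];a,b=x,y
    for _ in range(20):
        s=1+c['k1']*(a*a+b*b);a,b=x/s,y/s
    return np.array(c['position']),np.array(c['rotation'])@np.array([a,b,1.])
def pt(c,u,v,z):
    p,d=ray(c,u,v);return p+d*(z-p[2])/d[2]
def pix(c,P):
    q=np.array(c['rotation']).T@(np.array(P)-np.array(c['position']));a,b=q[:2]/q[2];s=1+c['k1']*(a*a+b*b);K=np.array(c['K'])
    return K[0,0]*a*s+K[0,2],K[1,1]*b*s+K[1,2]
E
python3 - <<'E'
from h import *
a,c=save('top','top0');b,d=save('scene','sc0')
print(c,d,sense())
cv2.imwrite('pics/a.png',cv2.resize(a,(800,600),interpolation=2)[:,:,::-1])
E
```

```text
{'K': array([[401.32278937,   0.        , 258.07059096],
       [  0.        , 401.32278937, 194.20231979],
       [  0.        ,   0.        ,   1.        ]]), 'k1': -0.011690518399182975, 'position': array([0.42235406, 0.00799774, 1.39561563]), 'rotation': array([ 0.02842072, -0.69665502,  0.71607532, -0.03316904])} {'K': array([[419.49372159,   0.        , 256.96797273],
       [  0.        , 419.49372159, 192.96760939],
       [  0.        ,   0.        ,   1.        ]]), 'k1': 0.001168881236780388, 'position': array([-0.27702322,  0.49143903,  0.89352872]), 'rotation': array([ 0.20277205, -0.44107662,  0.79220839, -0.36978478])} {'time_s': 0.1, 'q': array([-1.40728268e+00,  1.81433961e-01,  1.60785399e+00,  5.56699131e-06,
        1.35377070e+00, -2.06307989e-01]), 'joint_vel': array([-0.00106977, -0.00058216, -0.00421898, -0.00088903,  0.0003817 ,
        0.00194833]), 'tau': array([ 5.69631848e-04, -4.34816623e+01, -3.42695940e+01,  7.05124531e-02,
        3.40980710e-02, -2.69719419e-05]), 'tool_pos': array([ 0.20776862, -0.53564496,  0.22054478]), 'tool_rot': array([-7.32772541e-04,  9.82952498e-01,  1.83858230e-01,  1.84000373e-05]), 'ft_force': array([-0.10711723,  0.12020715,  0.59910962]), 'ft_torque': array([ 0.01283621, -0.03529337,  0.02805759]), 'grip_force': 0.0, 'gripper_width': 0.08798555087331106}
```

View pics/a.png

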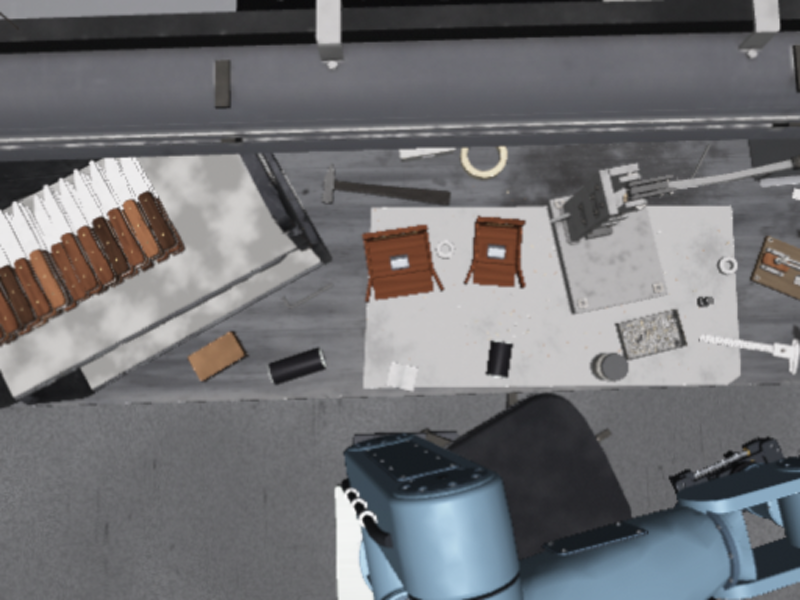

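View pics/sc0.png

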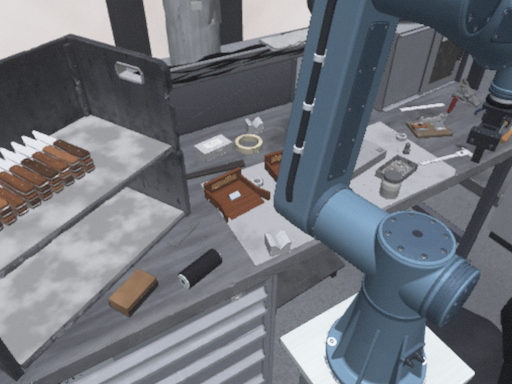

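The top view (800 px scale) shows the long roller at (298,365), with the cork block to its left. The short roller is at (499,359), the wide cradle at (400,262) and the narrow cradle at (497,252). The V-block is at (402,376), the ring at (445,248) and the jar at (609,367).

```bash
sed -i "s/^import numpy.*/import numpy as np,cv2\nfrom scipy.spatial.transform import Rotation as R_/; s/^def save/def RM(c):\n    q=c['rotation'];return R_.from_quat([q[1],q[2],q[3],q[0]]).as_matrix()\ndef save/; s/np.array(c\['rotation'\])/RM(c)/g" h.py
python3 - <<'E'
from h import *
c=calibration('top');a=cv2.imread('pics/top0.png');k=.64
for n,(u,v,z) in dict(long=(298,365,.025),short=(499,359,.025),vb=(402,376,.03),ring=(445,248,.014),jar=(609,367,.079),cork=(217,356,.035),tray=(650,333,.01)).items(): print(n,pt(c,u*k,v*k,z).round(3))
hsv=cv2.cvtColor(a,cv2.COLOR_BGR2HSV)
# rollers: dark mask
for n,(u,v) in dict(long=(298,365),short=(499,359)).items():
    x,y=int(u*k),int(v*k);g=hsv[:,:,2]<45;w=np.zeros_like(g);w[y-22:y+22,x-28:x+28]=1
    m=(g&w).astype(np.uint8);N,L,S,C=cv2.connectedComponentsWithStats(m);i=1+S[1:,4].argmax()
    r=cv2.minAreaRect(np.argwhere(L==i)[:,::-1].astype(np.float32));b=cv2.boxPoints(r)
    print(n,S[i,4],r);print(np.array([pt(c,*p,.025)[:2] for p in b]).round(4))
cv2.imwrite('pics/b.png',cv2.resize(a[120:260,100:440],(800,329),interpolation=2))
rows=[]
crop=a[125:200,225:345];cv2.imwrite('pics/c.png',cv2.resize(crop,(800,500),interpolation=2))
E
```

```text
long [0.414 0.23  0.025]
short [ 0.415 -0.208  0.025]
vb [0.384 0.004 0.03 ]
ring [ 0.664 -0.1    0.014]
jar [ 0.392 -0.43   0.079]
cork [0.438 0.403 0.035]
tray [ 0.463 -0.548  0.01 ]
long 154 ((187.86270141601562, 230.1486358642578), (5.119233131408691, 31.267473220825195), 72.47443389892578)
[[0.4196 0.2925]
 [0.4487 0.1907]
 [0.432  0.1857]
 [0.4029 0.2874]]
short 81 ((315.3199462890625, 228.75999450683594), (4.242640972137451, 19.233304977416992), 8.13010311126709)
[[ 0.3876 -0.1815]
 [ 0.452  -0.1934]
 [ 0.4495 -0.2076]
 [ 0.3852 -0.1957]]
```

View pics/c.png

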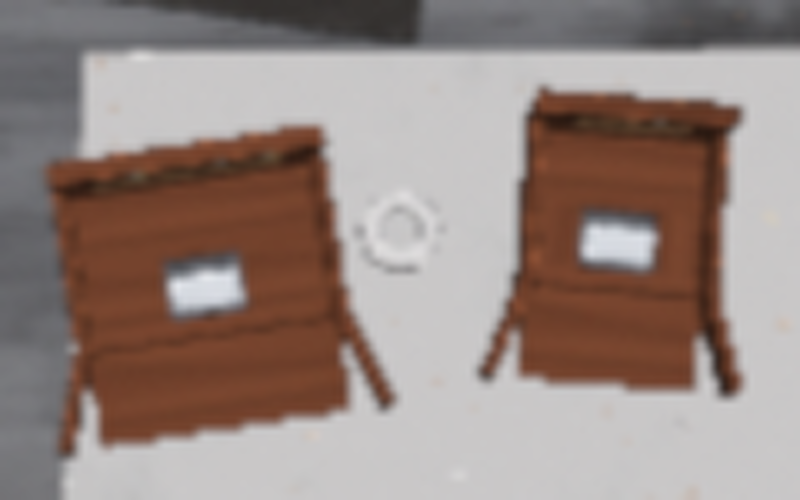

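The crop is 6.67x, with its origin at (225,125). The wide ramp foot runs from (100,443) to (348,408) and its deck line from (85,352) to (335,318). The narrow foot runs from (520,377) to (695,387) and its deck line from (522,287) to (700,297).

```bash
cat >> h.py <<'E'
def pose():
    s=sense();q=s['tool_rot'];M=R_.from_quat([q[1],q[2],q[3],q[0]]).as_matrix()
    return s['tool_pos'],M
def go(x,y,z,yaw=None):
    p,M=pose();d=M.T@(np.array([x,y,z])-p);y0=np.degrees(np.arctan2(M[1,0],M[0,0]))
    print('tool pos',p.round(4),'yaw',y0.round(2),'tilt',M[:,2].round(4),'shift',d.round(4),'turn',None if yaw is None else round(-np.radians((yaw-y0+180)%360-180),4))
E
python3 - <<'E'
from h import *
c=calibration('top')
f=lambda u,v,z:pt(c,225+u/6.667-.4,125+v/6.667-.4,z)[:2]
for n,F,D in [('wide',[(100,443),(348,408)],[(85,352),(335,318)]),('narrow',[(520,377),(695,387)],[(522,287),(700,297)])]:
    F=[f(*p,0) for p in F];D=[f(*p,.012) for p in D]
    e=F[0]-F[1];e2=D[0]-D[1]
    print(n,np.mean(F,0),np.mean(D,0),np.linalg.norm(e),np.linalg.norm(e2),np.degrees(np.arctan2(-e[0],e[1])),np.degrees(np.arctan2(-e2[0],e2[1])),)
    x=np.mean(D,0)-np.mean(F,0);print(np.linalg.norm(x),np.degrees(np.arctan2(x[1],x[0])))
go(0.36,0.2,.25,106)
E
```

```text
wide [ 0.56439047 -0.0041387 ] [0.61076795 0.00194552] 0.1313357024209745 0.13155152993414682 6.515838721797776 6.260365181834877
0.04677486785215517 7.473899056222982
narrow [ 0.58188246 -0.20621294] [ 0.62777059 -0.20811548] 0.09217504251114512 0.09322474511511994 -4.835670346759219 -4.772656409585102
0.045927552942190725 -2.3741446864210713
tool pos [ 0.2078 -0.5356  0.2205] yaw 21.19 tilt [-2.0e-04  1.4e-03 -1.0e+00] shift [ 0.4078 -0.6309 -0.0284] turn -1.4802
```

```bash
python3 -m jog '[[[0.0272,-0.0421,-0.002],0],[[0.0272,-0.0421,-0.002],0],[[0.0272,-0.0421,-0.002],0],[[0.0272,-0.0421,-0.002],0],[[0.0272,-0.0421,-0.002],0],[[0.0272,-0.0421,-0.002],0],[[0.0272,-0.0421,-0.002],0],[[0.0272,-0.0421,-0.002],0],[[0.0272,-0.0421,-0.002],0],[[0.0272,-0.0421,-0.002],0],[[0.0272,-0.0421,-0.002],0],[[0.0272,-0.0421,-0.002],0],[[0.0272,-0.0421,-0.002],0],[[0.0272,-0.0421,-0.002],0],[[0.0272,-0.0421,-0.002],0]]' 1 8
python3 -m jog '[[[0,0,0],-0.185],[[0,0,0],-0.185],[[0,0,0],-0.185],[[0,0,0],-0.185],[[0,0,0],-0.185],[[0,0,0],-0.185],[[0,0,0],-0.185],[[0,0,0],-0.185],[[0,0,0],0],[[0,0,0],0]]'
python3 - <<'E'
from h import *
go(.42,.23,.2,106);save('wrist','w1')
E
```

```text
time_s: 1.98
tool_pos: [0.3598, 0.202, 0.2512]
tool_rot: [0.0, 0.983, 0.184, 0.0]
ft_force: [0.2, -1.1, 0.9]
gripper_width: 0.0878
grip_force: 0.0
time_s: 3.22
tool_pos: [0.3599, 0.2001, 0.2512]
tool_rot: [-0.0, 0.603, 0.797, -0.0]
ft_force: [0.5, 0.3, -0.2]
gripper_width: 0.0882
grip_force: 0.0
tool pos [0.3599 0.2001 0.2512] yaw 105.78 tilt [-3.e-04 -0.e+00 -1.e+00] shift [0.0124 0.066  0.0512] turn -0.0039
```

View pics/w1.png

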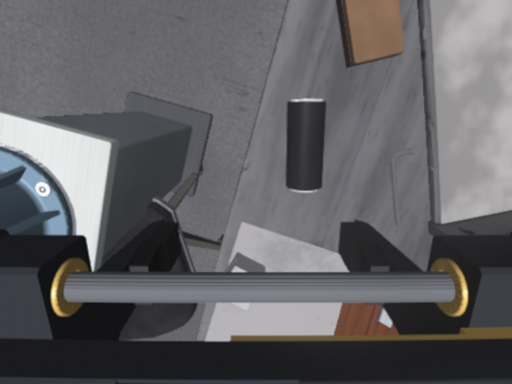

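The wrist view shows the long roller at (306,145), upright in the image. The hex key lies at (398,185), between the roller and the cradle side, so the path has to avoid it.

```bash
python3 - <<'E'
from h import *
c=calibration('wrist');a=cv2.imread('pics/w1.png');g=a.max(2)
m=(g<50).astype(np.uint8);N,L,S,C=cv2.connectedComponentsWithStats(m);i=L[145,306]
r=cv2.minAreaRect(np.argwhere(L==i)[:,::-1].astype(np.float32));b=cv2.boxPoints(r)
print(S[i],r);P=np.array([pt(c,*p,.025)[:2] for p in b]);print(P,P.mean(0),pt(c,*r[0],.025))
for p in [(412,150),(393,160),(398,222),(376,270),(240,272)]: print(p,pt(c,*p,0.0).round(3))
print(pix(c,[*pt(c,*r[0],.025)[:2],.05]))
E
```

```text
[     0      0    512    384 158516] ((255.5, 191.5), (383.0, 511.0), 90.0)
[[ 0.00607965  0.30032991]
 [ 0.59903864  0.46794024]
 [ 0.90381625 -0.0683058 ]
 [ 0.02358022 -0.31867228]] [0.38312869 0.09532302] [0.36784942 0.15204136 0.025     ]
(412, 150) [0.57  0.266 0.   ]
(393, 160) [0.549 0.245 0.   ]
(398, 222) [0.595 0.157 0.   ]
(376, 270) [0.594 0.07  0.   ]
(240, 272) [0.382 0.006 0.   ]
(np.float64(255.271365209867), np.float64(197.00374987066309))
```

```bash
python3 - <<'E'
from h import *
c=calibration('wrist');a=cv2.imread('pics/w1.png');g=a.max(2)
print(g[145,280:335],g[85:200:2,306])
m=np.zeros_like(g);m[94:196,280:334]=(g[94:196,280:334]<72);N,L,S,C=cv2.connectedComponentsWithStats(m);i=1+S[1:,4].argmax()
r=cv2.minAreaRect(np.argwhere(L==i)[:,::-1].astype(np.float32));b=cv2.boxPoints(r)
print(S[i],r);P=np.array([pt(c,*p,.025)[:2] for p in b]);print(P,P.mean(0))
E
```

```text
[119 119 120 121 123 119  93  54  38  41  43  45  45  47  47  48  48  49
  52  55  58  61  63  64  65  64  62  58  56  55  53  52  52  51  50  48
  48  47  46  46  46  42  42  58  91 107 111 111 113 113 112 114 115 116
 117] [121 122 122 119 118 115 118 217 143  71  72  72  71  71  70  69  68  68
  68  68  67  66  65  65  65  63  65  63  63  62  62  60  60  60  60  59
  58  59  58  58  57  59  58  58  58  57  59  57  58  58  57  58  55 194
 133 119 121 122]
[ 286  102   40   88 3167] ((305.37713623046875, 145.38174438476562), (37.97608947753906, 87.45033264160156), 1.023030161857605)
[[0.4072548  0.1673626 ]
 [0.37441617 0.2800908 ]
 [0.42181545 0.29274125]
 [0.45870323 0.18091054]] [0.41554741 0.2302763 ]
```

```bash
python3 - <<'E'
from h import *
go(.4155,.2303,.0145,107)
E
```

```text
tool pos [0.3599 0.2001 0.2512] yaw 105.82 tilt [-2.e-04 -0.e+00 -1.e+00] shift [0.0139 0.0617 0.2367] turn -0.0206
```

```bash
python3 -m jog '[[[0.007,0.0308,0],-0.01],[[0.007,0.0308,0],-0.01],[[0,0,0.04],0],[[0,0,0.045],0],[[0,0,0.045],0],[[0,0,0.045],0],[[0,0,0.03],0],[[0,0,0.02],0],[[0,0,0.0115],0],[[0,0,0],0]]' && python3 -m jog '[[[0,0,0],0],[[0,0,0],0],[[0,0,0],0],[[0,0,0],0],[[0,0,0],0],[[0,0,0],0]]' -0.2 6
python3 -m jog '[[[0,0,0],0],[[0,0,0],0],[[0,0,0],0],[[0,0,0],0]]' -0.2 6
python3 - <<'E'
from h import *
go(.529,-.008,.0145,97)
E
```

```text
time_s: 4.53
tool_pos: [0.4148, 0.2307, 0.0143]
tool_rot: [-0.0, 0.594, 0.804, -0.001]
ft_force: [-0.5, -0.1, -0.3]
gripper_width: 0.0885
grip_force: 0.0
time_s: 5.28
tool_pos: [0.4153, 0.2308, 0.015]
tool_rot: [-0.0, 0.594, 0.805, -0.0]
ft_force: [-1.3, -0.1, 3.9]
gripper_width: 0.0466
grip_force: 6.2
time_s: 5.78
tool_pos: [0.4153, 0.2309, 0.0149]
tool_rot: [0.0, 0.594, 0.805, 0.0]
ft_force: [-2.0, -1.3, 6.1]
gripper_width: 0.0476
grip_force: 6.5
tool pos [0.4153 0.2309 0.0149] yaw 107.13 tilt [ 1.e-04  0.e+00 -1.e+00] shift [-0.2618  0.0383  0.0004] turn 0.1768
```

```bash
python3 -m jog '[[[-0.008,0.001,0],0],[[-0.014,0.002,0],0],[[-0.018,0.003,0],0],[[-0.02,0.003,0],0],[[-0.02,0.003,0],0],[[-0.02,0.003,0],0],[[-0.02,0.003,0],0],[[-0.02,0.003,0],0],[[-0.02,0.003,0],0],[[-0.02,0.003,0],0],[[-0.02,0.003,0],0],[[-0.02,0.003,0],0],[[-0.018,0.003,0],0],[[-0.014,0.003,0],0],[[-0.009,0.002,0],0],[[0,0,0],0.044],[[0,0,0],0.044],[[0,0,0],0.044],[[0,0,0],0.044],[[0,0,0],0]]' - 6
python3 - <<'E'
from h import *
go(.529,-.008,.0145,97)
a,c=save('top','top1')
x,y=pix(c,[.55,0,.02]);x,y=int(x),int(y);cv2.imwrite('pics/d.png',cv2.resize(a[y-40:y+40,x-50:x+50,::-1],(800,640)[0:1]+(600,),interpolation=2));print(x,y)
E
```

```text
time_s: 8.28
tool_pos: [0.5317, -0.0078, 0.015]
tool_rot: [0.001, 0.662, 0.749, -0.0]
ft_force: [0.1, -2.8, 3.4]
gripper_width: 0.0474
grip_force: 6.3
tool pos [ 0.5317 -0.0078  0.015 ] yaw 97.05 tilt [ 8.0e-04 -1.1e-03 -1.0e+00] shift [ 0.0001 -0.0027  0.0005] turn 0.0009
257 192
```

View pics/d.png

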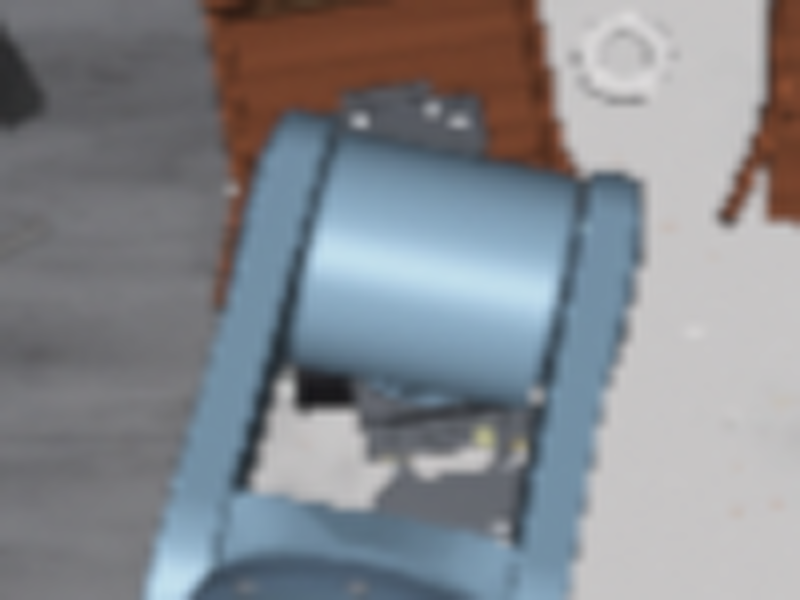

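The arm hides the roller, so I'll release it, rise and look from the wrist.

```bash
python3 -m jog '[[[0,0,0],0],[[0,0,0],0],[[0,0,0],0],[[0,0,0],0],[[0,0,-0.015],0],[[0,0,-0.03],0],[[0,0,-0.05],0],[[0,0,-0.05],0],[[0,0,-0.05],0],[[0,0.03,-0.03],0],[[0,0.03,0],0],[[0,0,0],0],[[0,0,0],0]]' 0.4 6
python3 - <<'E'
from h import *
a,c=save('wrist','w2');print(c);go(.529,-.008,.0145,97)
E
```

```text
time_s: 9.95
tool_pos: [0.5899, 0.001, 0.2397]
tool_rot: [-0.001, 0.662, 0.749, -0.0]
ft_force: [-0.3, -1.0, 0.1]
gripper_width: 0.0619
grip_force: 0.0
{'K': array([[290.05289429,   0.        , 258.98776461],
       [  0.        , 290.05289429, 186.71464889],
       [  0.        ,   0.        ,   1.        ]]), 'k1': -0.02169199280113578, 'position': array([0.58123483, 0.06986363, 0.40239538]), 'rotation': array([0.13815085, 0.9884962 , 0.06105853, 0.00784016])}
tool pos [0.5898 0.0009 0.2396] yaw 97.05 tilt [-1.3e-03  2.0e-04 -1.0e+00] shift [-0.0015 -0.0611  0.2252] turn 0.0009
```

View pics/w2.png

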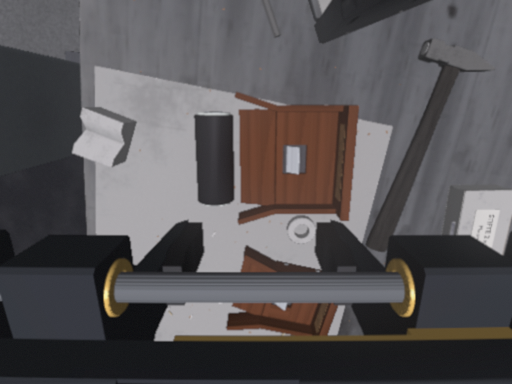

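The wrist view shows the long roller at (215,158), clear of the wide ramp. The ramp foot edge is at u≈240 (v 111 to 208), the pawl at (295,159) and the back board at u≈345.

```bash
python3 - <<'E'
from h import *
c=calibration('wrist');a=cv2.imread('pics/w2.png');g=a.max(2)
m=np.zeros_like(g);m[105:212,185:237]=(g[105:212,185:237]<68)&(a[105:212,185:237,2].astype(int)-a[105:212,185:237,0]<15);N,L,S,C=cv2.connectedComponentsWithStats(m);i=1+S[1:,4].argmax()
r=cv2.minAreaRect(np.argwhere(L==i)[:,::-1].astype(np.float32));b=cv2.boxPoints(r)
print(S[i],r);P=np.array([pt(c,*p,.025)[:2] for p in b]);print(P,P.mean(0))
h=cv2.cvtColor(a,cv2.COLOR_BGR2HSV);red=((a[:,:,2].astype(int)-a[:,:,0])>25)
# foot edge: first red pixel per row ; back board top front edge
pts=[]
for v in range(125,195,5):
    u=np.argmax(red[v,220:360])+220;pts.append([u-.5,v])
F=np.array([pt(c,*p,0)[:2] for p in pts]);print(np.array(pts)[:,0])
k=np.polyfit(F[:,1],F[:,0],1);print('foot x=%.4f%+.4f y'%(k[1],k[0]),np.degrees(np.arctan(-k[0])))
# side edges of ramp/deck: red->not at columns 250..330
for u in range(248,335,10): 
    col=red[:,u];vs=np.where(col[90:225])[0]+90;print(u,vs.min(),vs.max(),g[100:118,u],g[198:216,u])
# pawl
w=np.zeros_like(g);w[135:185,275:320]=(g[135:185,275:320]>110);ys,xs=np.nonzero(w);print(xs.min(),xs.max(),ys.min(),ys.max(),pt(c,xs.mean(),ys.mean(),.018))
E
```

```text
[ 195  115   39   89 3026] ((214.7450408935547, 159.33102416992188), (87.78556823730469, 36.984004974365234), 88.31531524658203)
[[ 0.50180824  0.04558072]
 [ 0.54823733  0.05259808]
 [ 0.563217   -0.06371255]
 [ 0.51280596 -0.07158367]] [ 0.53151713 -0.00927935]
[239.5 239.5 239.5 239.5 239.5 239.5 239.5 239.5 239.5 240.5 240.5 240.5
 240.5 240.5]
foot x=0.5621-0.1257 y 7.161883073155447
248 96 221 [103 111 140 161 167 166 166 168 160 131 104  99 100 100  99  99  99  99] [101 102 102 101 100 113 151 167 168 168 160 118  76  63  64  67  67  66]
258 100 218 [106 103 103 103 107 127 154 160 138 112 104 104 105 105 104 105 105 105] [ 99 100 100  99  99  99 117 142 116  76  63  65  66  67  66  76  96 104]
268 103 215 [145 154 132 108 103 103 105 103 102 100 100 100 102 100 101 101 100 100] [106 107 106 106 106 106  99  78  68  66  69  68  77  96 104 106 107 120]
278 106 213 [106 112 138 159 158 131 103  99 100 101 102  98 102 109 109 108 110 110] [109 110 110 111 109  99  78  66  65  65  71  91 101 103 102 116 151 167]
288 106 213 [102 100 101 102 106 104  98  98 100 102 100  94  95 101 102 102 101 102] [112 111 112 112 110  99  80  66  64  64  70  92  99 101 101 115 152 166]
298 105 213 [ 94  93  93  90  83  86  94  97 100 100  99  93  98 103 104 104 104 104] [101  99 100 100  99  92  76  66  65  65  69  90  97  99 101 115 145 128]
308 105 213 [ 95  95  94  92  83  87  91  96  98 100  98  95  98 104 105 105 106 105] [107 106 108 108 106  97  77  66  65  63  69  90  97  99 100 116 153 164]
318 105 213 [ 97  98  98  95  85  86  92  94  98 100  98  91  92  97  98  99  98  98] [110 109 108 110 108  97  78  67  65  63  70  91  97  97  98 114 151 166]
328 106 213 [ 94  95  96  95  92  92  93  93  97  99  98  92  96 101 104 103 104 103] [106 106 107 107 106  97  77  66  65  63  72  94 100 100 100 114 151 166]
278 319 135 184 [0.6296999  0.00437164 0.018     ]
```

```bash
python3 - <<'E'
from h import *
c=calibration('wrist');a=cv2.imread('pics/w2.png');g=a.max(2)
y=np.radians(7.2);X=np.array([np.cos(y),np.sin(y)]);Y=np.array([-X[1],X[0]])
o=np.array([.5621+.1257*.004,-.004])
f=lambda p:((p[:2]-o)@X,(p[:2]-o)@Y)
for u in(288,318):
  print(f(pt(c,u,111.3,.012)),f(pt(c,u,111.3,.034)),f(pt(c,u,203.3,.012)),f(pt(c,u,208.3,.034)))
print('roller',f(np.array([.5315,-.0093])),X,Y)
w=np.zeros_like(g);w[140:182,281:310]=(a[140:182,281:310,0]>115);ys,xs=np.nonzero(w);print(xs.min(),xs.max(),ys.min(),ys.max(),f(pt(c,xs.mean(),ys.mean(),.018)))
E
```

```text
(np.float64(0.06491161013930069), np.float64(0.0619086422700679)) (np.float64(0.06281018024045543), np.float64(0.0624163466341221)) (np.float64(0.06799993760610093), np.float64(-0.06493239807460549)) (np.float64(0.0659030027942457), np.float64(-0.06440761907935001))
(np.float64(0.10408730048786372), np.float64(0.061871650163578165)) (np.float64(0.09977769697855825), np.float64(0.06238143962154186)) (np.float64(0.11072323403545138), np.float64(-0.06504191543293128)) (np.float64(0.10642278131905408), np.float64(-0.064515378829579))
roller (np.float64(-0.03152181126993485), np.float64(-0.0013599934200628774)) [0.9921147  0.12533323] [-0.12533323  0.9921147 ]
286 299 146 174 (np.float64(0.07190482523891145), np.float64(-0.0007748672829130513))
```

```bash
python3 -m jog '[[[0,0,0],0.174],[[0,0,0],0.174],[[0,0,0],0.174],[[0,0,0],0.174],[[0,0,0],0.174],[[0,0,0],0.174],[[0,0,0],0.174],[[0,0,0],0.174],[[0,0,0],0.176],[[0,0,0],0]]' 0.36 6
python3 - <<'E'
from h import *
go(.4735,-.0166,.028,7.2)
E
```

```text
time_s: 11.25
tool_pos: [0.59, 0.0008, 0.2397]
tool_rot: [-0.0, 0.998, 0.064, -0.0]
ft_force: [-0.2, 0.6, 0.8]
gripper_width: 0.0601
grip_force: 0.0
tool pos [0.59   0.0008 0.2397] yaw 7.29 tilt [-7.e-04  1.e-04 -1.e+00] shift [-0.1176  0.0026  0.2118] turn 0.0016
```

```bash
python3 -m jog '[[[-0.059,0.0013,0],0],[[-0.0586,0.0013,0],0],[[0,0,0.05],0],[[0,0,0.06],0],[[0,0,0.05],0],[[0,0,0.035],0],[[0,0,0.017],0],[[0,0,0],0],[[0.008,0,0],0],[[0.007,0,0],0],[[0.004,0,0],0],[[0.003,0,0],0],[[0.003,0,0],0],[[0.004,0,0],0],[[0.005,0,0],0],[[0.005,0,0],0],[[0.005,0,0],0],[[0.005,0,0],0],[[0.005,0,0],0],[[0.005,0,0],0]]' - 6
python3 -m jog '[[[0.006,0,0],0],[[0.006,0,0],0],[[0.006,0,0],0],[[0.006,0,0],0],[[0.006,0,0],0],[[0.006,0,0],0]]'
python3 - <<'E'
from h import *
p,M=pose();X=np.array([.9921,.1253]);print((p[:2]-[.5626,-.004])@X);go(.4735,-.0166,.028,7.2)
a,c=save('wrist','w3')
E
```

```text
time_s: 13.75
tool_pos: [0.5375, -0.0091, 0.0322]
tool_rot: [0.001, 0.998, 0.063, 0.004]
ft_force: [-2.1, 4.6, 27.5]
gripper_width: 0.0597
grip_force: 13.4
time_s: 14.5
tool_pos: [0.5746, -0.0051, 0.0346]
tool_rot: [0.001, 0.998, 0.063, 0.005]
ft_force: [-5.0, 1.2, 40.4]
gripper_width: 0.0602
grip_force: 20.2
0.011730421466113687
tool pos [ 0.5746 -0.0051  0.0346] yaw 7.21 tilt [ 0.0105 -0.0013 -0.9999] shift [-0.1018 -0.0013  0.0055] turn 0.0001
```

View pics/w3.png

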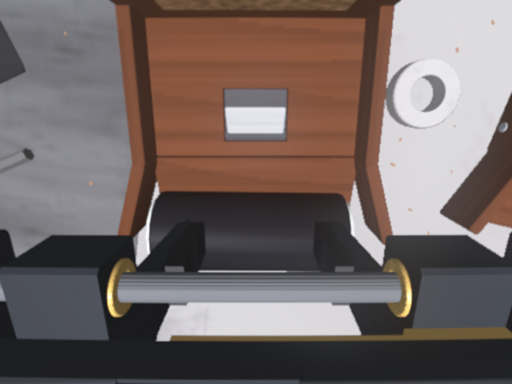

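The long roller is square in the mouth, spanning u 155–345 with its front edge at v≈192. The fingers are riding up on it, with 40 N upward. I'll work out where its centre is.

```bash
python3 - <<'E'
from h import *
c=calibration('wrist');X=np.array([.9921,.1253]);o=np.array([.5626,-.004]);cam=np.array(c['position'])
f=lambda p:((p[:2]-o)@X)
# ray in cradle xz plane; tangent to circle r=25: centre on bench (z=.025) or ramp line
p,d=ray(c,250,191.5);px,pz=(p[:2]-o)@X,p[2];dx,dz=d[:2]@X,d[2];n=np.array([dz,-dx])/np.hypot(dx,dz)
for x in np.arange(0,.07,.005):
    z=.025 if x<.003 else (.025/np.cos(.2355)+x*.24)
    print(round(x,3),round(float((np.array([x,z])-[px,pz])@n),4),end=' | ')
print(px,pz,sense()['ft_force'])
E
```

```text
0.0 0.0293 | 0.005 0.025 | 0.01 0.0205 | 0.015 0.0161 | 0.02 0.0116 | 0.025 0.0071 | 0.03 0.0027 | 0.035 -0.0018 | 0.04 -0.0063 | 0.045 -0.0107 | 0.05 -0.0152 | 0.055 -0.0197 | 0.06 -0.0242 | 0.065 -0.0286 | 0.07 -0.0331 | 0.08064164854099029 0.19822695206786256 [-3.85049238  2.44198642 36.09035525]
```

```bash
python3 - <<'E'
from h import *
c=calibration('wrist');X=np.array([.9921,.1253]);Y=np.array([-.1253,.9921]);o=np.array([.5626,-.004])
f=lambda p:((p[:2]-o)@X,(p[:2]-o)@Y)
print('deckline',f(pt(c,250,156,.012)),'rear edge',f(pt(c,250,270,.0)),f(pt(c,250,270,.025)),'ends',f(pt(c,152,225,.03)),f(pt(c,350,225,.03)))
p,M=pose();print(p,[pix(c,p+M@np.array([x,y,z])) for x,y,z in [(0,0,.008),(9,.030,.008),(.009,-.03,.008),(.009,.0475,.008),(.009,-.0475,.008),(.009,.03,-.02),(-.009,.03,.008)]])
a=cv2.imread('pics/w3.png');cv2.imwrite('pics/e.png',cv2.resize(a[140:384,100:420],(800,600),interpolation=2))
print(c['position'])
E
```

```text
deckline (np.float64(0.05061634597444794), np.float64(0.002119649264902748)) rear edge (np.float64(-0.03965118642548083), np.float64(0.0031861659859220644)) (np.float64(-0.024480086618971074), np.float64(0.0024083703800459213)) ends (np.float64(0.010210612108175903), np.float64(0.06320575114927814)) (np.float64(0.010019745821698595), np.float64(-0.060580117395372904))
[ 0.575421   -0.00503545  0.03471752] [(np.float64(257.44069784669836), np.float64(219.29153294425578)), (np.float64(256.53836567489014), np.float64(943.5599087164278)), (np.float64(209.33476507251672), np.float64(205.8702977703128)), (np.float64(333.45668112722353), np.float64(205.79256272231112)), (np.float64(181.349603102902), np.float64(205.86671642583485)), (np.float64(313.6589979570275), np.float64(223.5559392895095)), (np.float64(304.2424134497984), np.float64(232.30807554450843))]
[0.64298112 0.00314718 0.19822695]
```

View pics/e.png

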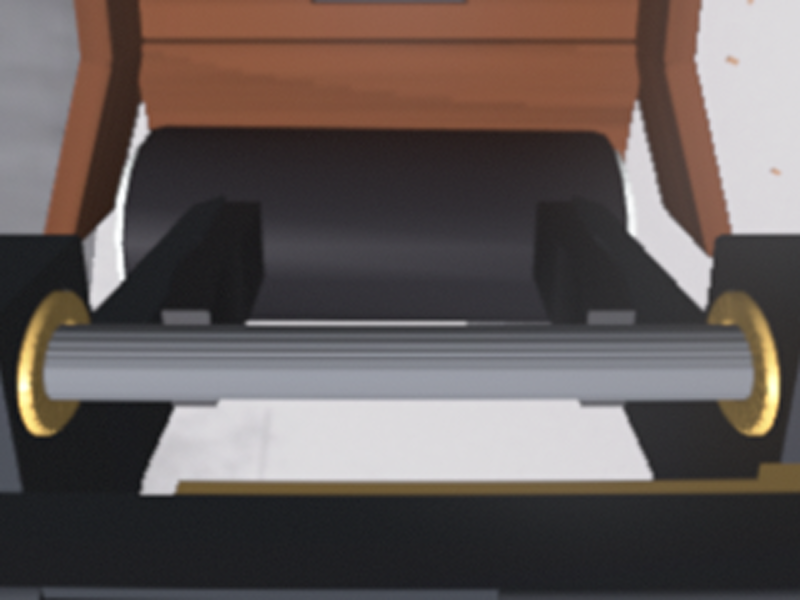

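The fingertips turn out to be about 16 mm behind the TCP, shorter than stated, so they are sitting on top of the roller. I'll roll it back off the ramp under them with light pressure, then lift.

```bash
python3 -m jog '[[[0,0,-0.002],0],[[0,0,-0.002],0],[[-0.002,0,0],0],[[-0.004,0,0],0],[[-0.004,0,0],0],[[-0.004,0,0],0],[[-0.004,0,0],0],[[-0.003,0,0],0],[[-0.002,0,0],0],[[0,0,0],0],[[0,0,-0.001],0],[[0,0,-0.002],0],[[0,0,-0.004],0],[[0,0,-0.01],0],[[0,0,-0.03],0],[[-0.02,0,-0.06],0],[[-0.04,0,-0.06],0],[[0,0,0],0],[[0,0,0],0]]'
python3 - <<'E'
from h import *
a,c=save('wrist','w4')
X=np.array([.9921,.1253]);Y=np.array([-.1253,.9921]);o=np.array([.5626,-.004])
f=lambda p:((p[:2]-o)@X,(p[:2]-o)@Y)
m=((a.max(2)<85)&(a.max(2).astype(int)-a.min(2)<18)).astype(np.uint8);m[222:]=0
N,L,S,C=cv2.connectedComponentsWithStats(m)
for i in range(1,N):
    if S[i,4]>800:
        r=cv2.minAreaRect(np.argwhere(L==i)[:,::-1].astype(np.float32));print(S[i],r,f(pt(c,*r[0],.025)))
go(.4735,-.0166,.028,7.2)
# tip check: dark finger gap row profile
print(a.max(2)[232,190:330:4])
E
python3 - <<'E'
import cv2
E
```

```text
time_s: 16.92
tool_pos: [0.492, -0.0143, 0.1905]
tool_rot: [0.0, 0.998, 0.063, 0.001]
ft_force: [0.1, -0.2, -0.6]
gripper_width: 0.0599
grip_force: 0.0
[   0    0  123   59 1094] ((57.757442474365234, 22.409442901611328), (20.59739112854004, 134.19105529785156), 66.86858367919922) (np.float64(0.08123382343760921), np.float64(0.204407255727405))
[ 200   89  110   47 4908] ((254.4442138671875, 112.34906768798828), (109.2181625366211, 45.610328674316406), 0.9548412561416626) (np.float64(-0.009659907235594343), np.float64(0.0024198301942726648))
tool pos [ 0.4916 -0.0141  0.1894] yaw 7.2 tilt [-1.1e-03  4.0e-04 -1.0e+00] shift [-0.0181  0.0003  0.1614] turn 0.0
[ 29  31  32  32 162 161 175 183 181 171 170 169 165 128  86  88  88  87
 159 162 163 164 160 159 161 162 163 164 165 163 164 121  51  52  51]
```

View pics/w4.png

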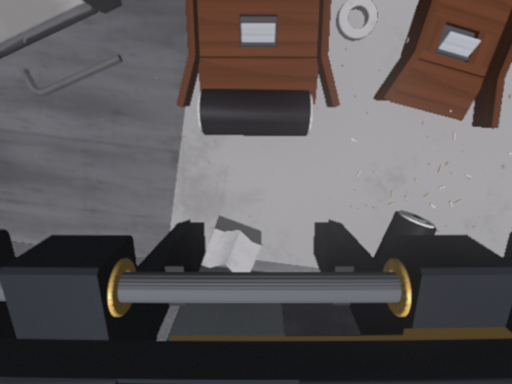

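The roller rests at (255,112), square and just before the foot, and the V-block and short roller haven't moved. Next I'll descend behind it and probe the real fingertip height carefully.

```bash
python3 -m jog '[[[0,0,0.05],0],[[0,0,0.05],0],[[0,0,0.045],0],[[0,0,0.022],0],[[0,0,0.01],0],[[0,0,0],0],[[0,0,0],0]]'
python3 -m jog '[[[0,0,0.003],0],[[0,0,0.003],0],[[0,0,0],0],[[0,0,0],0]]'
```

```text
time_s: 17.85
tool_pos: [0.4927, -0.0144, 0.0138]
tool_rot: [0.0, 0.998, 0.063, 0.001]
ft_force: [0.6, 0.5, -1.0]
gripper_width: 0.0602
grip_force: 0.0
time_s: 18.35
tool_pos: [0.492, -0.0143, 0.0072]
tool_rot: [0.0, 0.998, 0.063, 0.0]
ft_force: [-0.4, 0.2, -0.4]
gripper_width: 0.0599
grip_force: 0.0
```

```bash
python3 -m jog '[[[0,0,0.003],0],[[0,0,0],0],[[0,0,0],0]]';  python3 -m jog '[[[0,0,0.003],0],[[0,0,0],0],[[0,0,0],0]]'
```

```text
time_s: 18.73
tool_pos: [0.4918, -0.0143, 0.004]
tool_rot: [-0.0, 0.998, 0.063, -0.0]
ft_force: [-0.8, -0.4, -0.2]
gripper_width: 0.0597
grip_force: 0.0
time_s: 19.1
tool_pos: [0.4919, -0.0143, 0.0011]
tool_rot: [-0.0, 0.998, 0.063, -0.0]
ft_force: [-0.6, 0.7, 0.0]
gripper_width: 0.06
grip_force: 0.0
```

```bash
python3 -m jog '[[[0,0,0.002],0],[[0,0,0.003],0],[[0.008,0,0],0],[[0.008,0,0],0],[[0.005,0,0],0],[[0.003,0,0],0],[[0.003,0,0],0],[[0.003,0,0],0],[[0.004,0,0],0],[[0.004,0,0],0],[[0.005,0,-0.0012],0]]'
python3 -m jog '[[[0.005,0,-0.0012],0],[[0.005,0,-0.0012],0],[[0.005,0,-0.0012],0],[[0.005,0,-0.0012],0]]'
```

```text
time_s: 20.48
tool_pos: [0.5341, -0.0087, -0.0029]
tool_rot: [-0.0, 0.998, 0.063, -0.001]
ft_force: [-3.5, -0.8, 1.9]
gripper_width: 0.0601
grip_force: 1.9
time_s: 20.98
tool_pos: [0.5548, -0.0063, 0.0022]
tool_rot: [0.0, 0.998, 0.063, 0.0]
ft_force: [-4.8, -0.2, 2.5]
gripper_width: 0.0601
grip_force: 1.9
```

Now it's pushing cleanly at 3–5 N. I'll carry on up the ramp.

```bash
python3 -m jog '[[[0.005,0,-0.0012],0],[[0.005,0,-0.0012],0],[[0.005,0,-0.0012],0],[[0.005,0,-0.0012],0],[[0.004,0,-0.0008],0],[[0.003,0,0],0],[[0.003,0,0],0],[[0.003,0,0],0]]'
python3 - <<'E'
from h import *
p,M=pose();print((p[:2]-[.5626,-.004])@np.array([.9921,.1253]))
a,c=save('wrist','w5')
X=np.array([.9921,.1253]);Y=np.array([-.1253,.9921]);o=np.array([.5626,-.004])
g=a.max(2);print(g[100:215:3,258])
print(a[180:222:20,130:390:5].max(2))
E
```

```text
time_s: 21.98
tool_pos: [0.5867, -0.0022, 0.0075]
tool_rot: [-0.0, 0.998, 0.063, -0.001]
ft_force: [-2.8, -0.9, 1.8]
gripper_width: 0.0597
grip_force: 1.4
0.024149378682908396
[162 158 155 146 137 136 134 132 132  89  46  48  49  51  52  53  53  54
  55  57  59  59  60  62  63  63  65  65  66  68  67  69  69  71  70  69
  68  67  65]
[[ 70  71  69  70  70  67  69  68  67  66  66  67  67  66  67  66  67  66
   66  67  66  65  66  66  66  66  66  66  67  65  65  64  65  65  64  65
   64  64  65  63  65  65  65  66  66  68  69  72  75  76  79  82]
 [ 74  73  72  73  73  73  72  72  70  70  71  71  71  71  70  70  71  71
   70  71  70  70  70  71  70  70  71  70  70  70  69  69  70  69  70  68
   69  68  70  69  69  69  69  71  71  72  73  75  77  79  81  84]
 [ 59  59  59  59  60  59  60  59  60  59  59  60  61  60  60  60  61  60
   61  62  63  62  62  63  63  64  63  64  65  65  65  64  63  65  64  64
   63  63  63  64  63  63  63  63  64  65  66  67  70  72  73 177]]
```

```bash
python3 -m jog '[[[0.003,0,0],0],[[0.004,0,0],0],[[0.004,0,0],0],[[0.004,0,0],0],[[0.004,0,0],0]]'
python3 -m jog '[[[0.004,0,0],0],[[0.004,0,0],0],[[0.004,0,0],0],[[0.004,0,0],0],[[0.003,0,0],0],[[0.003,0,0],0]]'
python3 -m jog '[[[0.003,0,0],0],[[0.002,0,0],0],[[0.001,0,0],0],[[0.001,0,0],0]]'
python3 -c "
from h import *
p,M=pose();print((p[:2]-[.5626,-.004])@np.array([.9921,.1253]),sense()['ft_force'])"
```

```text
time_s: 22.65
tool_pos: [0.6066, 0.0002, 0.0078]
tool_rot: [0.0, 0.998, 0.063, 0.0]
ft_force: [-0.5, -0.1, 0.7]
gripper_width: 0.0597
grip_force: 0.3
time_s: 23.4
tool_pos: [0.628, 0.0029, 0.0077]
tool_rot: [-0.0, 0.998, 0.063, -0.0]
ft_force: [-0.1, -0.3, -0.0]
gripper_width: 0.0599
grip_force: 0.0
time_s: 23.9
tool_pos: [0.6325, 0.0036, 0.0072]
tool_rot: [-0.0, 0.998, 0.063, -0.003]
ft_force: [-10.5, -2.2, 6.9]
gripper_width: 0.0602
grip_force: 5.4
0.07033921887492457 [-10.49703748  -2.24014259   6.94663753]
```

That's firm contact at the expected seat depth. I'll retreat, rise and check the pawl.

```bash
python3 -m jog '[[[-0.004,0,0],0],[[-0.01,0,0],0],[[-0.02,0,-0.01],0],[[-0.03,0,-0.03],0],[[-0.03,0,-0.06],0],[[0,0,-0.06],0],[[0,0.045,-0.03],0],[[0,0.045,0],0],[[0,0,0],0],[[0,0,0],0]]'
python3 - <<'E'
from h import *
a,c=save('wrist','w6');go(.5,-.1,.2,7.2)
X=np.array([.9921,.1253]);Y=np.array([-.1253,.9921]);o=np.array([.5626,-.004])
for x,z in[(.105,.037),(.05,.012),(.065,.009),(.082,.023),(0,0)]: print(x,pix(c,[*(o+x*X-.0013*Y),z]))
print(pix(c,[.415,-.208,.025]),pix(c,[.5815,-.206,0]))
cv2.imwrite('pics/w6b.png',cv2.resize(a[:,:,::-1],(800,600),interpolation=2))
E
```

```text
time_s: 25.15
tool_pos: [0.5542, -0.0966, 0.1931]
tool_rot: [-0.0, 0.998, 0.063, -0.0]
ft_force: [0.6, 0.2, -0.3]
gripper_width: 0.0598
grip_force: 0.0
tool pos [ 0.5542 -0.0961  0.193 ] yaw 7.23 tilt [-1.e-03  8.e-04 -1.e+00] shift [-0.0543 -0.003  -0.0069] turn 0.0005
0.105 (np.float64(169.50951569952684), np.float64(48.33368116586732))
0.05 (np.float64(179.81656134913158), np.float64(104.50520103982932))
0.065 (np.float64(179.56649894205236), np.float64(90.88092602681317))
0.082 (np.float64(175.0339582456407), np.float64(73.81623371666784))
0 (np.float64(185.33385086360045), np.float64(146.66375474812835))
(np.float64(329.2760243144294), np.float64(280.4743619750883)) (np.float64(348.74249657590985), np.float64(151.9033656359295))
```

View pics/w6b.png

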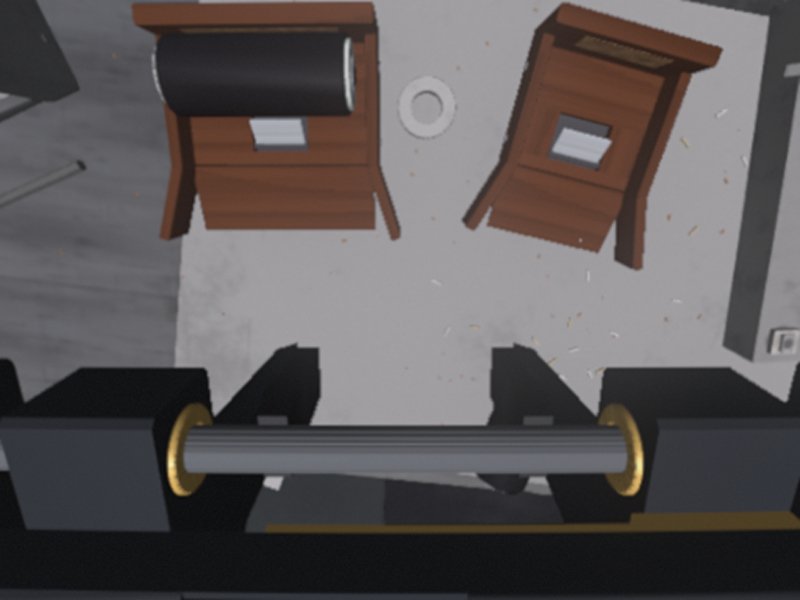

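```bash
python3 - <<'E'
from h import *
c=calibration('wrist');X=np.array([.9921,.1253]);Y=np.array([-.1253,.9921]);o=np.array([.5626,-.004])
P=lambda x,y,z:np.round(np.array(pix(c,[*(o+x*X+(y-.0013)*Y),z]))*1.5625,0)
print('left rim top/front',P(.105,.06,.062),P(.08,.06,.037),P(.105,.064,.062),'right',P(.105,-.06,.062),P(.08,-.06,.037),P(.105,-.06,.012))
print('top front/back tangents',P(.086,0,.053),P(.127,0,.05),'back top edge',P(.132,.064,.058),P(.132,-.064,.058),'cheek top inner at x=.09',P(.08,.064,.034),P(.08,-.064,.034))
print('pawl up edge',P(.082,.018,.023),P(.082,-.018,.023),'flat',P(.089,.018,.0125))
E
```

```text
left rim top/front [154.  69.] [179. 117.] [147.  69.] right [354.  67.] [359. 116.] [362.  82.]
top front/back tangents [261. 104.] [257.  32.] back top edge [144.  21.] [360.  19.] cheek top inner at x=.09 [175. 117.] [366. 117.]
pawl up edge [248. 115.] [300. 115.] flat [252. 106.]
```

The wide cradle matches the seated prediction: roller rims at u 154 and 354, and the pawl's free edge up at v≈115 behind the roller. For the narrow cradle, the foot runs from (488,224) to (600,250) and the deck line from (520,163) to (627,190). Next I'll measure both and move over to see the short roller.

```bash
python3 -m jog '[[[-0.06,0.025,-0.01],0],[[-0.06,0.025,-0.01],0],[[-0.03,0.01,-0.01],0],[[0,0,-0.02],0],[[0,0,0],0],[[0,0,0],0]]'
python3 - <<'E'
from h import *
a,c=save('wrist','w7');go(.415,-.208,.2,-4.8)
rd=a[:,:,0].astype(int)-a[:,:,2]
u0,v0=map(int,pix(c,[.582,-.206,0]));print('foot px',u0,v0,pix(c,[.415,-.208,.025]))
pts=[]
for u in range(u0-22,u0+23,4):
    col=np.where(rd[max(v0-30,0):v0+25,u]>25)[0]
    if len(col): pts.append([u,max(v0-30,0)+col.max()+.5])
F=np.array([pt(c,*p,0)[:2] for p in pts]);k=np.polyfit(F[:,1],F[:,0],1);print('foot',k,np.degrees(np.arctan(-k[0])),np.abs(np.polyval(k,F[:,1])-F[:,0]).max())
g=a.max(2).astype(int);m=((g<85)&(g-a.min(2)<18)).astype(np.uint8)
N,L,S,C=cv2.connectedComponentsWithStats(m)
for i in range(1,N):
    if 500<S[i,4]<9000:
        r=cv2.minAreaRect(np.argwhere(L==i)[:,::-1].astype(np.float32));P=np.array([pt(c,*p,.025)[:2] for p in cv2.boxPoints(r)]);print(S[i],r,P.mean(0),P.round(3).tolist())
# centreline: cheek pairs on deck rows
for d in (8,25,40):
    v=v0-d
    if v>0: print(v,[(u,g[v,u]) for u in range(u0-60,u0+60,3)] if d==40 else '')
E
```

```text
time_s: 25.95
tool_pos: [0.4192, -0.1712, 0.2418]
tool_rot: [-0.0, 0.998, 0.064, -0.0]
ft_force: [-0.7, -1.1, 0.4]
gripper_width: 0.0599
grip_force: 0.0
tool pos [ 0.4191 -0.1712  0.2415] yaw 7.29 tilt [-0.0012  0.0011 -1.    ] shift [-0.0086  0.036   0.0415] turn 0.2109
foot px 301 33 (np.float64(285.1639521015785), np.float64(165.6095809462407))
foot [0.09310734 0.5989848 ] -5.319322215395238 1.501914931811843e-05
[ 418    0   24  109 1557] ((429.1393737792969, 53.96721649169922), (14.757325172424316, 109.63878631591797), 5.194429397583008) [ 0.57187326 -0.36182798] [[0.51, -0.363], [0.632, -0.342], [0.633, -0.36], [0.511, -0.382]]
[ 260  134   51   64 2017] ((284.3500061035156, 166.45001220703125), (36.366188049316406, 57.55344772338867), 18.43494987487793) [ 0.41272261 -0.20707422] [[0.38, -0.176], [0.456, -0.19], [0.447, -0.237], [0.369, -0.225]]
[420 180  38  39 518] ((435.4658508300781, 194.50730895996094), (24.742626190185547, 41.040164947509766), 32.905242919921875) [ 0.40087966 -0.42057396] [[0.383, -0.395], [0.434, -0.412], [0.42, -0.446], [0.367, -0.43]]
25 
8
```

```bash
python3 -m jog '[[[-0.0109,0.0347,0],0],[[0,0,0.03],0.147],[[0,0,0.05],0.147],[[0,0,0.05],0],[[0,0,0.05],0],[[0,0,0.035],0],[[0,0,0.018],0],[[0,0,0.008],0],[[0,0,0],0],[[0,0,0],0]]' 1 6
python3 -c "
from h import *
go(.4127,-.207,.0005,-9.5)"
python3 -m jog '[[[0,0,0],0],[[0,0,0],0],[[0,0,0],0],[[0,0,0],0],[[0,0,0],0],[[0,0,0],0],[[0,0,0],0],[[0,0,0],0]]' -0.2 6
```

```text
time_s: 27.25
tool_pos: [0.4133, -0.2083, 0.0023]
tool_rot: [0.0, 0.996, -0.084, 0.001]
ft_force: [0.8, 0.9, 0.5]
gripper_width: 0.0883
grip_force: 0.0
tool pos [ 0.4133 -0.2083  0.0023] yaw -9.62 tilt [ 1.e-03 -9.e-04 -1.e+00] shift [-0.0008 -0.0012  0.0018] turn -0.0022
time_s: 28.25
tool_pos: [0.4127, -0.208, 0.0017]
tool_rot: [0.0, 0.996, -0.084, -0.0]
ft_force: [-0.1, 0.6, 1.4]
gripper_width: 0.0498
grip_force: 6.0
```

```bash
python3 -m jog '[[[0,0,0.001],-0.07],[[0,0,0],-0.135],[[0,0,0],-0.135],[[0,0,0],-0.135],[[0,0,0],-0.135],[[0,0,0],-0.135],[[0,0,0],-0.135],[[0,0,0],-0.135],[[0,0,0],-0.135],[[0,0,0],-0.135],[[0,0,0],-0.135],[[0,0,0],-0.135],[[0,0,0],-0.09],[[0,0,0],-0.0],[[0,0,0],0]]'
python3 -c "
from h import *
go(.5451,-.2028,.0005,85)"
```

```text
time_s: 30.12
tool_pos: [0.4133, -0.2084, 0.0011]
tool_rot: [0.001, 0.74, 0.672, 0.0]
ft_force: [1.1, -0.3, 5.1]
gripper_width: 0.0501
grip_force: 6.0
tool pos [ 0.4133 -0.2084  0.0011] yaw 84.52 tilt [ 1.1e-03 -9.0e-04 -1.0e+00] shift [0.0182 0.1307 0.0007] turn -0.0084
```

```bash
python3 -m jog '[[[0.001,0.004,0],-0.008],[[0.0015,0.01,0],0],[[0.002,0.015,0],0],[[0.002,0.016,0],0],[[0.002,0.016,0],0],[[0.002,0.016,0],0],[[0.002,0.016,0],0],[[0.002,0.015,0],0],[[0.002,0.011,0],0],[[0.0017,0.0075,0],0],[[0,0.004,0],0],[[0,0,0],0],[[0,0,0],0]]'
python3 -m jog '[[[0,0,0],0],[[0,0,0],0],[[0,0,0],0],[[0,0,0],0],[[0,0,-0.005],0],[[0,0,-0.015],0],[[0,0,-0.03],0],[[0,0,-0.05],0],[[0,0,-0.05],0],[[0,0,-0.05],0],[[0,0,-0.04],0],[[0,0,0],0],[[0,0,0],0]]' 0.4 6
python3 - <<'E'
from h import *
a,c=save('wrist','w8');go(.5451,-.2028,.0005,85)
g=a.max(2).astype(int)
print(pix(c,[.545,-.203,.025]),pix(c,[.58,-.206,0]),pix(c,[.685,-.215,.037]))
m=((g<85)&(g-a.min(2)<18)).astype(np.uint8);m[222:]=0
N,L,S,C=cv2.connectedComponentsWithStats(m)
for i in range(1,N):
    if 500<S[i,4]<9000:
        r=cv2.minAreaRect(np.argwhere(L==i)[:,::-1].astype(np.float32));P=np.array([pt(c,*p,.025)[:2] for p in cv2.boxPoints(r)]);print(S[i],r,P.mean(0),P.round(3).tolist())
E
```

```text
time_s: 31.75
tool_pos: [0.5439, -0.201, 0.0005]
tool_rot: [-0.0, 0.737, 0.676, -0.0]
ft_force: [-0.0, 0.0, -2.2]
gripper_width: 0.05
grip_force: 6.0
time_s: 33.38
tool_pos: [0.5439, -0.2008, 0.2406]
tool_rot: [-0.0, 0.737, 0.676, -0.0]
ft_force: [-0.1, -0.8, -0.4]
gripper_width: 0.0615
grip_force: 0.0
tool pos [ 0.5436 -0.2006  0.2397] yaw 85.07 tilt [-1.5e-03  9.0e-04 -1.0e+00] shift [-0.0022  0.0021  0.2392] turn 0.0013
(np.float64(260.00939374256), np.float64(160.18776995599734)) (np.float64(284.94262362348644), np.float64(156.86458417272766)) (np.float64(369.26819407064096), np.float64(161.9502593351611))
[ 82   0  56  31 516] ((109.40885162353516, 13.73204517364502), (54.29327392578125, 30.326446533203125), 3.012787342071533) [ 0.3837219  -0.01402842] [[0.347, -0.025], [0.357, 0.006], [0.419, -0.003], [0.411, -0.034]]
[337   0  49  25 796] ((361.0, 12.0), (24.0, 48.0), 90.0) [ 0.67755784 -0.03806983] [[0.65, -0.023], [0.705, -0.028], [0.706, -0.053], [0.649, -0.049]]
[ 422    0   42   76 2219] ((439.5400085449219, 36.78001022338867), (33.89879608154297, 80.76677703857422), 10.304845809936523) [ 0.77198215 -0.0730768 ] [[0.745, -0.111], [0.758, -0.025], [0.798, -0.034], [0.787, -0.122]]
[ 241  131   37   58 2075] ((258.9999694824219, 159.49998474121094), (56.99999237060547, 35.99999237060547), 90.0) [ 0.54366216 -0.20298118] [[0.524, -0.163], [0.57, -0.167], [0.565, -0.243], [0.516, -0.239]]
[ 408  146  100   76 3494] ((458.2998962402344, 185.203857421875), (98.08132934570312, 75.4057846069336), 2.2025980949401855) [ 0.81344731 -0.26263525] [[0.746, -0.307], [0.744, -0.201], [0.876, -0.216], [0.888, -0.326]]
```

```bash
python3 - <<'E'
from h import *
c=calibration('wrist');a=cv2.imread('pics/w8.png');g=a.max(2).astype(int);rd=a[:,:,2].astype(int)-a[:,:,0]
pts=[]
for v in range(140,178,3):
    u=272+np.argmax(rd[v,272:330]>25);pts.append([u-.5,v])
print([p[0] for p in pts])
F=np.array([pt(c,*p,0)[:2] for p in pts]);k=np.polyfit(F[:,1],F[:,0],1);yw=-np.arctan(k[0])
print('yaw',np.degrees(yw),'x at -.206',np.polyval(k,-.206))
X=np.array([np.cos(yw),np.sin(yw)]);Y=np.array([-X[1],X[0]]);o=np.array([np.polyval(k,-.206),-.206])
f=lambda p:(round(float((p[:2]-o)@X),4),round(float((p[:2]-o)@Y),4))
print('roller',f(np.array([.5437,-.203])))
for u in(330,345,360): print(u,g[110:215,u].tolist())
w=(a[130:190,322:352].min(2)>95)&(rd[130:190,322:352]<12);ys,xs=np.nonzero(w);print(len(xs),f(pt(c,xs.mean()+322,ys.mean()+130,.018)))
E
```

```text
[np.float64(285.5), np.float64(285.5), np.float64(285.5), np.float64(285.5), np.float64(285.5), np.float64(285.5), np.float64(285.5), np.float64(284.5), np.float64(284.5), np.float64(284.5), np.float64(284.5), np.float64(284.5), np.float64(284.5)]
yaw -5.725550197280334 x at -.206 0.5793303570302712
roller (-0.0358, -0.0006)
330 [151, 152, 151, 151, 151, 151, 152, 152, 145, 113, 88, 89, 92, 95, 96, 93, 88, 96, 103, 104, 103, 102, 102, 101, 101, 100, 98, 98, 98, 99, 99, 101, 99, 96, 88, 84, 82, 81, 80, 79, 80, 78, 78, 77, 76, 75, 76, 75, 74, 75, 75, 75, 76, 77, 79, 80, 81, 81, 83, 86, 87, 80, 76, 88, 92, 91, 91, 95, 99, 101, 100, 101, 99, 98, 96, 95, 95, 93, 88, 75, 63, 60, 57, 65, 84, 91, 92, 92, 105, 137, 150, 152, 152, 152, 151, 151, 152, 152, 152, 152, 153, 153, 152, 151, 152]
345 [151, 152, 153, 153, 152, 152, 153, 154, 148, 116, 82, 80, 90, 92, 94, 93, 93, 97, 101, 102, 101, 100, 97, 97, 97, 95, 94, 91, 90, 91, 92, 97, 98, 95, 86, 89, 121, 158, 173, 174, 175, 175, 175, 177, 176, 176, 175, 172, 172, 170, 169, 169, 171, 173, 173, 165, 159, 154, 147, 139, 133, 130, 118, 102, 93, 91, 90, 93, 98, 99, 101, 102, 100, 99, 97, 97, 95, 95, 91, 82, 67, 60, 56, 62, 80, 88, 91, 91, 90, 101, 135, 150, 151, 152, 152, 151, 152, 153, 152, 151, 151, 146, 139, 141, 150]
360 [153, 153, 153, 153, 153, 153, 152, 152, 154, 147, 119, 88, 88, 90, 92, 94, 93, 89, 92, 97, 99, 98, 98, 97, 97, 97, 96, 96, 97, 97, 96, 96, 95, 96, 97, 96, 96, 96, 97, 96, 96, 95, 95, 95, 94, 96, 94, 95, 93, 95, 94, 93, 93, 92, 92, 91, 91, 91, 91, 91, 91, 91, 91, 90, 91, 90, 89, 91, 91, 92, 91, 92, 93, 93, 94, 95, 96, 97, 98, 94, 73, 60, 57, 60, 70, 83, 88, 90, 91, 102, 137, 150, 152, 151, 152, 153, 153, 152, 152, 152, 152, 151, 151, 151, 152]
418 (0.0714, 0.0024)
```

```bash
python3 - <<'E'
from h import *
c=calibration('wrist')
for yw in(-5.2,-5.7):
    y=np.radians(yw);X=np.array([np.cos(y),np.sin(y)]);Y=np.array([-X[1],X[0]]);o=np.array([.5793,-.206])
    f=lambda p:(round(float((p[:2]-o)@X),4),round(float((p[:2]-o)@Y),4))
    for u,l,rb,rt in[(330,126.3,188,193.5),(345,126.5,188.8,193.8),(360,127.5,189.3,194.7)]: print(f(pt(c,u,l,.034)),f(pt(c,u,rb,.012)),f(pt(c,u,rt,.034)))
    print(f(np.array([.5437,-.203])),'start',o-.09*X,X)
E
```

```text
(0.052, 0.0455) (0.0633, -0.041) (0.0582, -0.0423)
(0.0708, 0.0454) (0.0845, -0.0421) (0.0783, -0.0426)
(0.0897, 0.0443) (0.1057, -0.0427) (0.0985, -0.0438)
(-0.0357, -0.0002) start [ 0.4896704  -0.19784307] [ 0.9958844  -0.09063258]
(0.0516, 0.0459) (0.0636, -0.0405) (0.0586, -0.0418)
(0.0704, 0.046) (0.0848, -0.0414) (0.0786, -0.042)
(0.0893, 0.0451) (0.1061, -0.0418) (0.0988, -0.0429)
(-0.0357, -0.0006) start [ 0.489745   -0.19706122] [ 0.99505557 -0.09931975]
```

```bash
python3 -m jog '[[[0,0,0],0.176],[[0,0,0],0.176],[[0,0,0],0.176],[[0,0,0],0.176],[[0,0,0],0.176],[[0,0,0],0.176],[[0,0,0],0.176],[[0,0,0],0.176],[[0,0,0],0.176],[[-0.03,0.0004,0],0],[[-0.029,0.0005,0],0],[[0,0,0.04],0],[[0,0,0.05],0],[[0,0,0.05],0],[[0,0,0.04],0],[[0,0,0.03],0],[[0,0,0.02],0],[[0,0,0.009],0],[[0,0,0],0],[[0,0,0],0]]' -0.045 6
python3 -c "
from h import *
go(.4849,-.1956,-.004,-5.7)"
```

```text
time_s: 35.92
tool_pos: [0.4859, -0.1964, 0.0023]
tool_rot: [0.0, 0.999, -0.05, 0.0]
ft_force: [-0.3, 0.3, 1.7]
gripper_width: 0.0423
grip_force: 0.0
tool pos [ 0.4859 -0.1964  0.0023] yaw -5.68 tilt [ 8.e-04 -6.e-04 -1.e+00] shift [-0.0011 -0.0007  0.0063] turn 0.0004
```

```bash
python3 -m jog '[[[0,-0.0007,0.003],0],[[0,0,0.003],0],[[0.007,0,0],0],[[0.007,0,0],0],[[0.004,0,0],0],[[0.003,0,0],0],[[0.003,0,0],0],[[0.003,0,0],0],[[0.004,0,0],0],[[0.005,0,0],0],[[0.005,0,0],0],[[0.005,0,0],0],[[0.005,0,0],0],[[0.005,0,0],0],[[0.005,0,0],0]]'
python3 -m jog '[[[0.005,0,-0.0012],0],[[0.005,0,-0.0012],0],[[0.005,0,-0.0012],0],[[0.005,0,-0.0012],0],[[0.005,0,-0.0012],0]]'
python3 -c "
from h import *
p,M=pose();d=p[:2]-[.5793,-.206];print(d@[.99505,-.0993],d@[.0993,.99505])"
```

```text
time_s: 37.8
tool_pos: [0.546, -0.2013, -0.0045]
tool_rot: [-0.0, 0.999, -0.05, -0.001]
ft_force: [-1.6, -0.1, 2.4]
gripper_width: 0.0419
grip_force: 1.3
time_s: 38.42
tool_pos: [0.5715, -0.204, 0.0017]
tool_rot: [-0.0, 0.999, -0.05, -0.0]
ft_force: [-2.8, 0.5, 1.5]
gripper_width: 0.0423
grip_force: 1.3
-0.00799354736012663 0.0012386817380436357
```

```bash
python3 -m jog '[[[0.005,0,-0.0012],0],[[0.005,0,-0.0012],0],[[0.005,0,-0.0012],0],[[0.005,0,-0.0012],0],[[0.005,0,-0.0011],0],[[0.004,0,0],0],[[0.003,0,0],0],[[0.003,0,0],0],[[0.003,0,0],0]]'
python3 -m jog '[[[0.004,0,0],0],[[0.004,0,0],0],[[0.004,0,0],0],[[0.004,0,0],0],[[0.004,0,0],0]]'
python3 -m jog '[[[0.004,0,0],0],[[0.004,0,0],0],[[0.003,0,0],0],[[0.003,0,0],0]]'
python3 -c "
from h import *
p,M=pose();d=p[:2]-[.5793,-.206];print(d@[.99505,-.0993],d@[.0993,.99505],sense()['ft_force'])"
```

```text
time_s: 39.55
tool_pos: [0.6089, -0.2077, 0.0074]
tool_rot: [-0.0, 0.999, -0.05, -0.0]
ft_force: [-1.5, 0.4, 1.2]
gripper_width: 0.0417
grip_force: 1.0
time_s: 40.17
tool_pos: [0.6293, -0.2097, 0.0075]
tool_rot: [0.0, 0.999, -0.05, 0.0]
ft_force: [-0.6, 0.3, 0.2]
gripper_width: 0.042
grip_force: 0.0
time_s: 40.67
tool_pos: [0.6429, -0.2111, 0.0075]
tool_rot: [-0.0, 0.999, -0.05, -0.0]
ft_force: [1.5, 0.1, -0.2]
gripper_width: 0.042
grip_force: 0.0
0.0638346156879512 0.0012687252667019596 [ 1.53372834  0.08031061 -0.17076592]
```

```bash
python3 -m jog '[[[0.003,0,0],0],[[0.002,0,0],0],[[0.002,0,0],0]]'; python3 -m jog '[[[0.001,0,0],0],[[0.001,0,0],0]]'
python3 -c "
from h import *
p,M=pose();d=p[:2]-[.5793,-.206];print(d@[.99505,-.0993],sense()['ft_force'])"
```

```text
time_s: 41.05
tool_pos: [0.6497, -0.2117, 0.0075]
tool_rot: [-0.0, 0.999, -0.05, -0.0]
ft_force: [-4.5, -0.5, 1.2]
gripper_width: 0.0418
grip_force: 2.1
time_s: 41.3
tool_pos: [0.6498, -0.2119, 0.0072]
tool_rot: [-0.0, 0.999, -0.05, -0.002]
ft_force: [-10.4, -0.5, 6.1]
gripper_width: 0.042
grip_force: 5.2
0.070721656503788 [-10.38305951  -0.49517114   6.14365408]
```

It's at the same seat depth with firm contact. I'll retreat and check both cradles numerically.

```bash
python3 -m jog '[[[-0.004,0,0],0],[[-0.01,0,0],0],[[-0.02,0,-0.01],0],[[-0.03,0,-0.03],0],[[-0.03,0,-0.06],0],[[-0.02,-0.04,-0.06],0],[[0,-0.04,-0.05],0],[[0,0,0],0],[[0,0,0],0]]'
python3 - <<'E'
from h import *
a,c=save('wrist','w9');g=a.max(2).astype(int)
m=((g<85)&(g-a.min(2)<18)).astype(np.uint8);m[220:]=0
for n,o,yw,dy,h in[('wide',[.5626,-.004],7.2,-.0013,.06),('narrow',[.5793,-.206],-5.7,.0015,.04)]:
    y=np.radians(yw);X=np.array([np.cos(y),np.sin(y)]);Y=np.array([-X[1],X[0]])
    P=lambda x,yy,z:np.round(np.array(pix(c,[*(np.array(o)+x*X+(yy+dy)*Y),z])),1)
    u,v=P(.105,0,.06)
    N,L,S,C=cv2.connectedComponentsWithStats(m);i=L[int(v),int(u)]
    print(n,'pred L/R top',P(.105,h,.062),P(.105,-h,.062),'front/rear top',P(.127,0,.05),P(.086,0,.053),'found',i,S[i] if i else g[int(v),int(u)])
    # pawl: bright grey pixels near
    pu=np.array([P(.082,s,.023) for s in(.018,-.018)]+[P(.065,s,.009) for s in(.018,-.018)]);x0,y0=pu.min(0).astype(int)-4;x1,y1=pu.max(0).astype(int)+5
    w=(a[y0:y1,x0:x1].min(2)>105);ys,xs=np.nonzero(w);print('pawl pred',pu.tolist(),'found',len(xs),(xs.min()+x0,xs.max()+x0,ys.min()+y0,ys.max()+y0) if len(xs) else None)
    u=int(pu[0:2,0].mean());print(g[int(y0)-6:y1+3,u].tolist(),y0-6)
b=capture('top');d=calibration('top');a0=cv2.imread('pics/top0.png')[:,:,::-1]
for n,p in dict(vb=(.384,.004),ring=(.664,-.1),jar=(.392,-.43),cork=(.438,.403),hex=(.57,.21)).items():
    u,v=map(int,pix(d,[*p,.02]));print(n,np.abs(b[v-14:v+14,u-14:u+14].astype(int)-a0[v-14:v+14,u-14:u+14]).mean().round(1),end=' ')
E
```

```text
time_s: 42.42
tool_pos: [0.5503, -0.129, 0.2019]
tool_rot: [0.0, 0.999, -0.049, -0.0]
ft_force: [0.6, 1.2, -0.5]
gripper_width: 0.0421
grip_force: 0.0
wide pred L/R top [51.3 85.7] [165.4  55.7] front/rear top [105.6  49.5] [118.1  90.9] found 8 [  38   18  188  132 6540]
pawl pred [[116.8, 99.5], [146.8, 91.9], [127.1, 114.1], [155.7, 107.0]] found 500 (np.int64(119), np.int64(155), np.int64(94), np.int64(114))
[38, 37, 38, 36, 38, 36, 34, 35, 34, 34, 32, 32, 32, 31, 34, 54, 88, 136, 179, 184, 181, 181, 179, 179, 179, 178, 174, 175, 180, 183, 181, 178, 164, 128, 92, 80, 76, 84, 97, 105, 106] 81
narrow pred L/R top [292.   26.3] [376.4  27. ] front/rear top [332.7   4.8] [330.8  50. ] found 2 [ 278    0   95  137 4702]
pawl pred [[307.5, 58.8], [340.4, 59.0], [304.9, 76.5], [336.0, 76.6]] found 571 (np.int64(306), np.int64(340), np.int64(60), np.int64(77))
[38, 38, 38, 38, 36, 35, 35, 36, 35, 36, 49, 81, 126, 181, 186, 182, 180, 178, 178, 178, 179, 175, 173, 176, 181, 182, 179, 177, 160, 120, 89, 82, 79, 88, 100, 105] 48
vb 34.6 ring 28.1 jar 4.5 cork 3.6 hex 3.8
```

Both pawls read as up, at the predicted positions behind the rollers. I'm handing in.

```bash
python3 -c "
from cell import hand_in
print(hand_in())"
```

```text
the job is handed in; nothing more can be done
None
```

I put both rollers away and handed the job in, long one first: each was pushed firmly against its back board, and camera checks afterwards put both pawls up behind them. In the early part of the job the fingertips rode up on the long roller and pressed on it with about 40 N before I backed off. I saw nothing else on the bench move, but the arm hid the V-block and ring gauge in the last top view.

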